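Empty a tall tube canister over the ledge of the pouring stand

TASK

Empty the three closed tubes from the tall square canister into the pouring stand's tray: first lean the canister, mouth up and foot on the bench, about half tipped against the stand's ledge bar and let go of it there; then take it again by its lower half and tip it on over the bar, mouth down, until all three tubes lie in the tray. Finally lean the empty canister on the bar again just as before and let go. Do not let the tubes fall from a height or be flung, and leave the other things on the bench where they stand.

Things in the scene. Friction and masses are not known exactly. Their poses are not given: they have to be found in the camera images.
- canister: tall open-topped square canister of dull aluminium, 60 x 60 mm outside, 200 mm tall, walls 4 mm, floor 5 mm, about 0.25 kg empty; starts upright on the bench with the three tubes inside. Origin: centre of its underside; z runs along its axis to the mouth, x and y square to its flat sides
- canister_mouth (a point): centre of the canister's open mouth, 200 mm along its z axis
- stand: fixed white plastic pouring stand: a tray with a tall panel at one end, and on the panel a round steel bar (the ledge). Origin: on the bench right under the middle of the bar; z up, y along the bar, x towards the tray. The panel is 8 mm thick, 180 mm wide. On the panel's x < 0 side the bench is free for the canister's foot
- ledge (a point): middle of the ledge bar, on its axis, 107 mm above the bench; the bar is 16 mm thick (top 115 mm above the bench) and 186 mm long, along the stand's y
- tray (a point): centre of the tray's floor, 5 mm above the bench, 107 mm from the bar along the stand's x; the tray is 205 mm long (x), 180 mm wide, its rim 45 mm above the bench
- tube0: closed sample tube, clear plastic with a grey cap, 18 mm thick (22 mm at the cap), 105 mm long, about 20 g; starts upright inside the canister. Origin: centre of its foot, z towards the cap. Slick: it slides out of the canister once the mouth points about 30 degrees below level
- tube0_mid (a point): middle of that tube, 52.5 mm from its foot
- tube1: closed sample tube, clear plastic with a grey cap, 18 mm thick (22 mm at the cap), 105 mm long, about 20 g; starts upright inside the canister. Origin: centre of its foot, z towards the cap. Slick: it slides out of the canister once the mouth points about 30 degrees below level
- tube1_mid (a point): middle of that tube, 52.5 mm from its foot
- tube2: closed sample tube, clear plastic with a grey cap, 18 mm thick (22 mm at the cap), 105 mm long, about 20 g; starts upright inside the canister. Origin: centre of its foot, z towards the cap. Slick: it slides out of the canister once the mouth points about 30 degrees below level
- tube2_mid (a point): middle of that tube, 52.5 mm from its foot
- bottle: bystander: tall white plastic bottle, 64 mm diameter, 190 mm tall, standing close to one side of the canister. Origin: centre of its underside
- jar: bystander: amber jar with black lid, 66 mm diameter, 90 mm tall, standing close to another side of the canister. Origin: centre of its underside
- tipbox: bystander: blue box with clear lid, 87 x 122 x 66 mm (x, y, z). Origin: centre of its underside
- rack: bystander: white tube rack filled with small capped tubes, 80 x 200 mm (x, y), 85 mm tall. Origin: centre of its underside
- carton: bystander: white carton with a red band, 80 x 131 x 110 mm (x, y, z). Origin: centre of its underside
- cup: bystander: green plastic cup, 72 mm across, 70 mm tall. Origin: centre of its underside
There are look-alikes about, which are no part of the job. Leave any purple look-alike of the canister alone.

How it is judged:
On the way, in this order (a step that is already met when the one before it is completed fails the run):
1. the canister, all three tubes still in it, leans mouth up on the ledge bar (its axis 29 to 66 degrees from vertical), its foot on the bench on the side away from the tray, at rest and let go (angle between canister's own z axis and vertical between 0.5 and 1.15 rad and contact force between canister and stand above 0.15 N and height (world z) of canister below 0.045 m and linear speed of canister below 0.03 m/s and x of canister in the frame of stand below -0.05 m and z of canister_mouth in the frame of stand above 0.12 m and x of canister_mouth in the frame of stand above -0.03 m and contact force between canister and the fingers below 0.05 N and distance between each of tube0_mid, tube1_mid, tube2_mid and canister below 0.15 m), for 0.3 s.
2. it is held by its lower half (grasp less than 100 mm from its underside) and tipped to level or just beyond (angle between canister's own z axis and vertical above 1.55 rad and z of the grasp point in the frame of canister below 0.1 m and contact force between canister and the fingers above 1 N), for 0.05 s.
3. all three tubes lie still in the tray (x of tube0_mid in the frame of stand between 0.005 and 0.21 m and y of tube0_mid in the frame of stand between -0.09 and 0.09 m and height (world z) of each of tube0_mid, tube1_mid, tube2_mid below 0.046 m and linear speed of each of tube0, tube1, tube2 below 0.05 m/s and x of tube1_mid in the frame of stand between 0.005 and 0.21 m and y of tube1_mid in the frame of stand between -0.09 and 0.09 m and x of tube2_mid in the frame of stand between 0.005 and 0.21 m and y of tube2_mid in the frame of stand between -0.09 and 0.09 m), for 0.2 s.
At the end, for the whole second after the job is handed in: All three tubes lie still in the tray (their middles inside its walls and less than 46 mm above the bench), and the canister, let go and at rest, leans mouth up on the ledge bar, its axis 29 to 66 degrees from vertical, its foot on the bench on the side away from the tray (all of step 3 and angle between canister's own z axis and vertical between 0.5 and 1.15 rad and contact force between canister and stand above 0.15 N and height (world z) of canister below 0.045 m and linear speed of canister below 0.03 m/s and x of canister in the frame of stand below -0.05 m and z of canister_mouth in the frame of stand above 0.12 m and x of canister_mouth in the frame of stand above -0.03 m); the robot touches nothing.
It fails at once if one of the bottle, jar, tip box, rack, carton and cup is shoved or knocked over (moved more than 30 mm) (distance of any of bottle, jar, tipbox, rack, carton, cup from where it was at the start of the episode above 0.03 m).
It fails at once if a tube is flung or dropped from a height (faster than 2.2 m/s) (linear speed of any of tube0, tube1, tube2 above 2.2 m/s).
It also fails if it takes over 62 s, if anything falls off the work surface, if the arm or the gripper's body presses on something with over 40 N, if the wrist force passes 120 N, or if a joint passes its speed limit or range.

ROBOT

A 6-joint arm with a two-finger parallel gripper is mounted at the origin on the work surface. World frame = base frame: x ahead of the robot, y to its left, z up, the work surface at z = 0. Lengths are in m, angles in rad, forces in N, time in s.
With the tool pointing down it reaches from about 0.375 to 0.9 m from the base axis. Payload 3.1 kg.
Tool frame: the origin (TCP) lies between the finger pads; the fingertips stand 22 mm ahead of it and the grasp point (between the pads) lies 3 mm ahead of it; z points along the fingers, y is the line along which they close (so a half turn about z gives the same grasp; the last joint's range is limited). The gripper opens to 87 mm and grips with 3 to 60 N. Pads are 19 mm wide; open, the fingers measure 117 mm over their backs; the gripper's body (75 mm by 190 mm) begins 51 mm behind the grasp point.
Start: joints at [1.135, 0.527, 1.433, -0, 1.181, -0.178], TCP at [0.159, 0.604, 0.245] pointing down, gripper open.
Joint ranges: [-3.08, 3.08], [-0.75, 2.2], [0.22, 2.44], [-1.43, 4.57], [0, 2.65], [-2.85, 2.85]. Speed limits (rad/s): [2.79, 2.79, 3.14, 3.14, 3.14, 3.14].

INTERFACE

Orientations are given as a unit quaternion [x, y, z, w].
In Python, from rig import get_obs, camera, get_calibration, hand_in, cut_out gives the robot as it stands.
- The arm moves only by the shell command python3 -m inch 'ROWS' [OPENING] [FORCE]. ROWS is JSON, one flat list of numbers, 6 for each row, row after row: the shift along the tool's x, y, z scaled (see below), then the turn, a rotation vector about the tool's x, y, z scaled (see below). A call has 1 to 20 rows; each row is the pose to reach, as a shift and turn from the pose commanded when the call began, along the tool's axes at that moment; what a row does not reach only later rows make up. The controller multiplies each number of a shift by 0.08 m and each number of a turn by 90 degrees. A row lasts 1/12 s, in which the tool goes at most 41.7 mm and 7.16 degrees, less where a joint would pass 70% of its speed; a pose out of reach is approached as far as the arm can. A call with a number of a shift or a turn outside -1 to 1 is refused whole. A call with a gripper value outside its range is refused whole. OPENING is the finger opening in mm, from 0 to 87, set as the call begins (- or left out, the last holds). The fingers move at their own pace and stop on an object; FORCE is the grip in N (left out, the last holds). Time passes only in rows, so rows that repeat a pose let the fingers close. It gives the time, the measured TCP pose, the force, the opening and the grip force at its end, in the units of the state.
- get_obs(): the state, without advancing time (a new reading comes with each control period).
- camera(name): name is "side" or "top"; returns the picture (420x560x3 uint8, red, green, blue); there is no depth.
- get_calibration(name): a dict with "vertical_fov" (degrees; the focal length in pixels is half the picture's height over the tangent of half this angle, whatever the lens; pixels are square), "cx", "cy" (the principal point, pixels), "D" ([k1, k2, p1, p2, k3] as OpenCV has them; the pictures are not rectified), "T" (4x4, takes a point from camera to world coordinates). Camera axes: x right, y down, z forward; pixel columns grow to the right and rows downward; lengths in m; the calibration is good to about 2 mm. A picture is of the moment at which its call begins. get_calibration takes no time and is no camera call.
- hand_in(): hands the job in; it is judged then, once.
Trained networks look in the newest picture that a camera, given by its name, has taken for a name from the list of things; names that differ only in an ending like _2 or _b are one class to them, and where a whole thing is asked for, a point or a joint stands for the part that bears it (a point fixed in the world has none). Each returns a list of dicts, best first, with "conf" (0 to 1); they miss things now and then, are a little off and sometimes report something else, mostly with a low value. They report only what shows in the picture. A call takes as long as a camera call. They do not tell look-alikes from the thing itself.
- cut_out(camera, thing): "region" (420x560 bool, what is visible of it) and "bbox" ([left, top, right, bottom] in pixels, round what is visible of it).
The state is a dict: "time": time; "q": joint angles; "joint_velocities": joint speeds; "joint_torque": joint torques, N m; "position": TCP position; "tool_rot": TCP orientation; "ft_force": force on the tool from outside, world axes, zero at the start; "moment": the same for the moment, N m; "grip_width": finger opening in m; "grip_force": force on a finger pad.
Only numpy, scipy, OpenCV 4.12 (cv2) and the standard library are available. Lean on these libraries where they do the work, as an engineer would, in place of code of your own. Each camera call takes 0.05 s, during which the arm holds its last target. There are 200 camera calls.

## Working session

There is one attempt and no reset: what is moved stays moved. The work goes in short steps, Python scripts to look and compute and a shell command to move; the robot and the scene stay as the last step left them, time stands still between calls to the robot, and variables do not carry over. Pictures are saved under pics/ and viewed, at most 10 in all, crops included, and the job is handed in when it is done.

```bash
ls; mkdir -p pics; cat > look.py <<'E'
import cv2,numpy as np
from rig import get_obs,camera,get_calibration,hand_in,cut_out
def K(name):
    c=get_calibration(name); f=210/np.tan(np.radians(c['vertical_fov'])/2)
    return np.array([[f,0,c['cx']],[0,f,c['cy']],[0,0,1.]]),np.array(c['D'],float),np.array(c['T'])
def ray(name,uv):
    k,D,T=K(name); p=cv2.undistortPoints(np.array(uv,float).reshape(-1,1,2),k,D).reshape(-1,2)
    d=np.c_[p,np.ones(len(p))]@T[:3,:3].T; return T[:3,3],d
def onz(name,uv,z):
    o,d=ray(name,uv); return o+d*((z-o[2])/d[:,2])[:,None]
def proj(name,P):
    k,D,T=K(name); Ti=np.linalg.inv(T)
    return cv2.projectPoints(np.array(P,float).reshape(-1,1,3),cv2.Rodrigues(Ti[:3,:3])[0],Ti[:3,3],k,D)[0].reshape(-1,2)
def snap(name,fn):
    im=camera(name); cv2.imwrite('pics/'+fn,im[:,:,::-1]); return im
E
python3 - <<'E'
from look import *
for n in('top','side'):
    snap(n,n+'0.png'); print(n,K(n)[2].round(3).tolist(),K(n)[0][0,0])
    for t in('canister','stand','bottle','jar','tipbox','rack','carton','cup','tube0'):
        print(t,[(round(r['conf'],2),[int(v) for v in r['bbox']]) for r in cut_out(n,t)])
E
```

```text
pics
top [[-0.023, -0.987, 0.158, 0.329], [-1.0, 0.021, -0.015, 0.076], [0.012, -0.158, -0.987, 1.525], [0.0, 0.0, 0.0, 1.0]] 480.0779537370424
canister [(0.96, [117, 271, 159, 290]), (0.72, [183, 195, 219, 230]), (0.62, [160, 247, 200, 276]), (0.45, [199, 206, 208, 213])]
stand [(0.56, [323, 199, 403, 275])]
bottle [(0.62, [203, 177, 227, 201])]
jar [(0.54, [167, 193, 192, 218])]
tipbox [(0.91, [241, 256, 281, 291])]
rack [(0.56, [236, 133, 299, 165])]
carton [(0.56, [342, 118, 397, 159])]
cup [(0.85, [418, 201, 447, 225])]
tube0 []
side [[0.933, -0.28, 0.227, 0.234], [-0.361, -0.726, 0.586, -0.788], [0.001, -0.628, -0.778, 1.238], [0.0, 0.0, 0.0, 1.0]] 510.65653636379466
canister [(0.9, [227, 122, 255, 181]), (0.77, [174, 121, 208, 177]), (0.64, [153, 99, 177, 159]), (0.59, [191, 79, 221, 141]), (0.58, [234, 245, 316, 351])]
stand [(0.57, [233, 247, 317, 349])]
bottle [(0.65, [259, 127, 281, 180])]
jar []
tipbox [(0.85, [181, 199, 226, 250])]
rack [(0.94, [301, 157, 360, 223])]
carton [(0.74, [359, 233, 424, 301]), (0.57, [235, 244, 317, 352])]
cup [(0.76, [322, 349, 348, 382])]
tube0 []
```

```bash
python3 - <<'E'
import cv2,numpy as np
a=cv2.imread('pics/top0.png')[110:310,90:460];b=cv2.imread('pics/side0.png')[60:390,130:450]
a=cv2.resize(a,None,fx=2,fy=2);cv2.imwrite('pics/a.png',a);cv2.imwrite('pics/b.png',cv2.resize(b,None,fx=1.8,fy=1.8))
E
```

```text
(no output)
```

View pics/a.png

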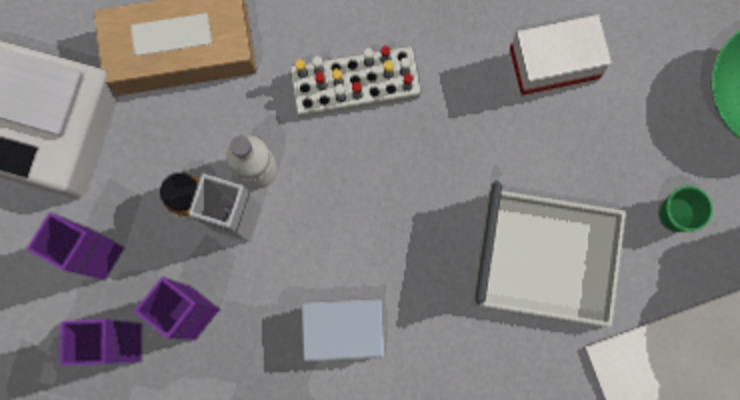

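View pics/b.png

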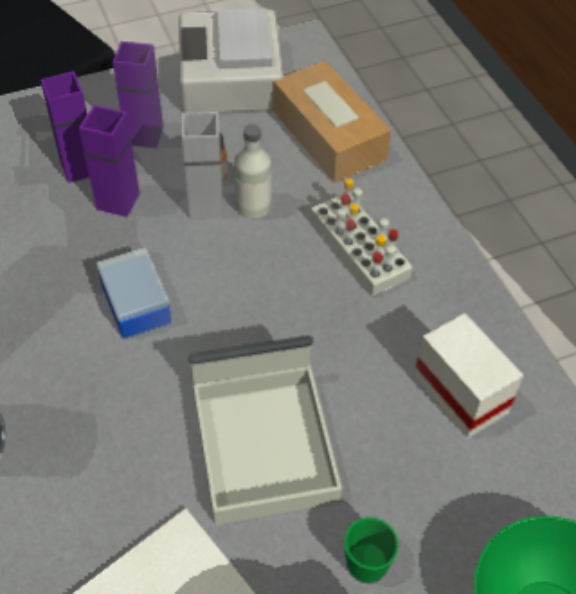

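Candidates in the top picture: the grey open canister at px (199,210), with purple look-alikes at (119,231), (178,262) and (140,280). I choose the grey one. The bottle is at (215,185) and the jar at (180,206). The stand's bar runs from (338,202) to (330,260), with the tray to its right.

```bash
cat > fit.py <<'E'
from look import *
from scipy.optimize import minimize
def boxpts(lo,hi): return np.array([[x,y,z] for x in(lo[0],hi[0]) for y in(lo[1],hi[1]) for z in(lo[2],hi[2])],float)
def hull(name,P):
    h=cv2.convexHull(proj(name,P).astype(np.float32)).reshape(-1,2)
    m=np.zeros((1680,2240),np.uint8); cv2.fillPoly(m,[np.round(h*4+1.5).astype(np.int32)],1)
    return cv2.resize(m.astype(np.float32),(560,420),interpolation=cv2.INTER_AREA)
def place(P,x,y,a):
    c,s=np.cos(a),np.sin(a); return P@np.array([[c,s,0],[-s,c,0],[0,0,1]])+[x,y,0]
def fit(masks,parts,p0):
    def cost(p):
        t=0
        for n,m in masks.items():
            r=np.max([hull(n,place(P,*p)) for P in parts],0); t+=1-np.minimum(r,m).sum()/np.maximum(r,m).sum()
        return t
    S=[p0]+[np.add(p0,d) for d in([.02,0,0],[0,.02,0],[0,0,.3])]
    r=minimize(cost,p0,method='Nelder-Mead',options=dict(initial_simplex=S,xatol=2e-4,fatol=1e-4)); return r.x,r.fun
CAN=[boxpts((-.03,-.03,0),(.03,.03,.2))]
STAND=[boxpts((.004,-.09,0),(.21,.09,.045)),boxpts((-.004,-.09,0),(.004,.09,.105)),boxpts((-.008,-.093,.099),(.008,.093,.115))]
E
python3 - <<'E'
from fit import *
def pick(n,t,u):
    rs=cut_out(n,t); r=min(rs,key=lambda r:abs((r['bbox'][0]+r['bbox'][2])/2-u[0])+abs((r['bbox'][1]+r['bbox'][3])/2-u[1])); print(n,t,r['bbox'],r['conf']); return r['region'].astype(np.float32)
camera('top');camera('side')
c=onz('top',[[199,212]],.2)[0]; print('can0',c)
mt,ms=pick('top','canister',(201,212)),pick('side','canister',(241,151))
for a in(.2,.6,1.0,1.3):
    print([np.round(v,4) for v in fit({'top':mt,'side':ms},CAN,[c[0],c[1],a])])
e=onz('top',[[338.5,202],[330.5,260]],.107); print('bar ends',e, np.linalg.norm(e[0]-e[1]))
rc=onz('top',[[402,214],[395,272]],.045);print('far corners',rc)
m=e.mean(0);a=np.arctan2(*( (rc.mean(0)-m)[[1,0]])); print(a)
print(fit({'top':pick('top','stand',(363,237)),'side':pick('side','stand',(275,298))},STAND,[m[0],m[1],a]))
# bystanders
for t,z in(('bottle',.19),('jar',.09)):
  for n,o,dd in (('top','top',0),):
    for r in cut_out(n,t):
        b=r['bbox'];print(t,r['conf'],b,onz(n,[[(b[0]+b[2])/2,(b[1]+b[3])/2]],z/2))
for t in ('bottle',):
    for r in cut_out('side',t):
        b=r['bbox'];print(t,onz('side',[[(b[0]+b[2])/2,b[3]-4]],0))
im=cv2.imread('pics/top0.png')[160:270,110:240];cv2.imwrite('pics/c.png',cv2.resize(im,None,fx=5,fy=5,interpolation=cv2.INTER_CUBIC))
o=get_obs();print(o['position'],o['tool_rot'],o['time'])
E
```

```text
can0 [0.53074871 0.30474957 0.2       ]
top canister [186.9, 195.3, 220.4, 229.8] 0.59
side canister [227.9, 119.2, 252.7, 181.2] 0.61
[array([ 0.5397,  0.3099, -0.2803]), np.float64(0.2343)]
[array([0.5401, 0.3099, 1.2773]), np.float64(0.2309)]
[array([0.5398, 0.3098, 1.2915]), np.float64(0.2343)]
[array([0.5403, 0.3099, 1.279 ]), np.float64(0.2309)]
bar ends [[ 0.56628232 -0.09635761  0.107     ]
 [ 0.39383509 -0.06589755  0.107     ]] 0.17511671439034052
far corners [[ 0.53448296 -0.3006514   0.045     ]
 [ 0.35581606 -0.26821937  0.045     ]]
-1.7408442057626876
top stand [325.4, 202.3, 403.8, 274.0] 0.81
side stand [233.7, 248.7, 320.6, 350.8] 0.59
(array([ 0.48213488, -0.08005103, -1.75113315]), np.float64(0.059253990650177))
jar 0.82 [167.8, 195.3, 191.9, 218.2] [[0.57217822 0.39092508 0.045     ]]
bottle [[0.62150204 0.26297121 0.        ]]
[0.15871625 0.60449931 0.24454179] [1.28043824e-01 9.91768511e-01 9.40428148e-06 7.11514062e-06] 1.45
```

View pics/c.png

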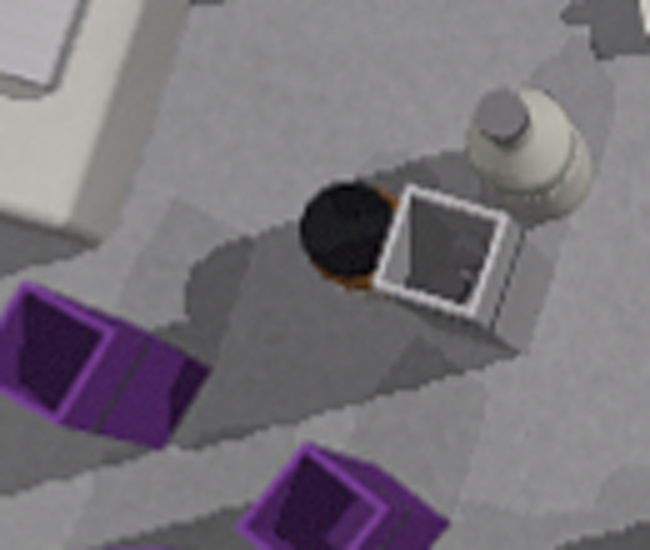

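Confirmed: the grey open canister, with tubes inside, has rim corners at about px (192,197), (212,203), (206,224) and (185,217). Next I get the pose from these corners and check the fit against the other camera.

```bash
python3 - <<'E'
from fit import *
c=onz('top',[[192,197.4],[211.6,202.6],[205.6,224],[185.2,216.6]],.2);m=c.mean(0)
print('corners',c.round(4).tolist(),'centre',m.round(4))
for i in range(4): d=c[(i+1)%4]-c[i];print(np.linalg.norm(d).round(4),np.degrees(np.arctan2(d[1],d[0])).round(1))
print(proj('top',place(CAN[0],.54,.31,-.28)).round(1).tolist()); print(proj('top',place(CAN[0],m[0],m[1],-.28)).round(1).tolist())
im=[cv2.imread('pics/top0.png'),cv2.imread('pics/side0.png')]
out=[]
for n,i in zip(('top','side'),im):
    i=cv2.resize(i,None,fx=4,fy=4,interpolation=cv2.INTER_CUBIC)
    for P,p,col in((CAN[0],(.54,.31,-.28),(0,0,255)),(CAN[0],(m[0],m[1],-.28),(0,255,0)),(STAND[0],(.482,-.080,-1.751),(0,255,255)),(STAND[2],(.482,-.080,-1.751),(255,0,255))):
        q=proj(n,place(P,*p))*4+1.5
        for a in range(8):
            for b in(1,2,4):
                if not a&b: cv2.line(i,tuple(int(v) for v in q[a]),tuple(int(v) for v in q[a|b]),col,1)
    out.append(i)
t=np.hstack([out[0][700:1000,660:960],out[0][760:1120,1260:1660][:300,:400]]);s=np.hstack([out[1][440:740,840:1140],out[1][960:1420,900:1300][:300]])
cv2.imwrite('pics/d.png',np.vstack([t,s]))
E
```

```text
corners [[0.5724, 0.3245, 0.2], [0.5565, 0.2698, 0.2], [0.4967, 0.2863, 0.2], [0.5187, 0.3428, 0.2]] centre [0.5361 0.3059 0.2   ]
0.0569 -106.2
0.0621 164.6
0.0606 68.8
0.0568 -18.8
[[214.6, 229.8], [204.5, 221.8], [196.4, 225.0], [183.7, 216.3], [219.8, 211.8], [210.5, 201.2], [201.7, 207.0], [189.8, 195.8]]
[[215.9, 231.0], [206.0, 223.2], [197.7, 226.2], [185.1, 217.7], [221.1, 213.0], [212.0, 202.6], [203.0, 208.2], [191.3, 197.1]]
```

View pics/d.png

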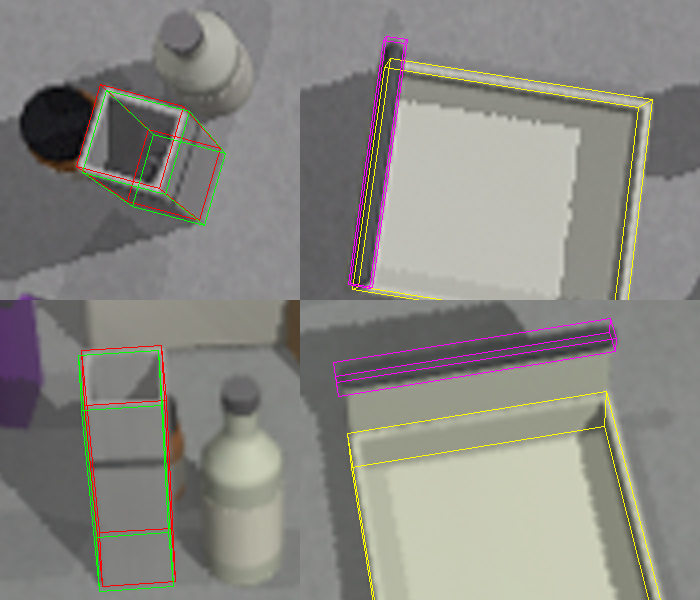

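```bash
cat > goal.py <<'E'
from look import *
from scipy.spatial.transform import Rotation as R
S=np.array([.482,-.080,0]);sa=-1.751
SX=np.array([np.cos(sa),np.sin(sa),0]);SY=np.array([-SX[1],SX[0],0]);SZ=np.array([0,0,1.])
def rot(z,y): z=z/np.linalg.norm(z);y=y/np.linalg.norm(y);return R.from_matrix(np.c_[np.cross(y,z),y,z])
def rel(p,r,p0=None,r0=None):
    o=get_obs(); p0=np.array(o['position']) if p0 is None else p0; r0=R.from_quat(o['tool_rot']) if r0 is None else r0
    return (r0.inv().apply(np.array(p)-p0)/.08).round(3),((r0.inv()*r).as_rotvec()/(np.pi/2)).round(3)
# canister pose at lean th (rad) about stand, with front edge on the bench
def lean(th,gap=0.):
    xe=-(.008+gap+.107*np.sin(th))/np.cos(th); ax=np.array([np.sin(th),np.cos(th)]); o=np.array([xe,0])+.03*np.array([-np.cos(th),np.sin(th)])
    return o,ax
def W(p2,y=0): return S+p2[0]*SX+p2[1]*SZ+y*SY
def Wd(d): return d[0]*SX+d[1]*SZ
def st():
    o=get_obs(); print('t',round(o['time'],2),'p',np.round(o['position'],4),'q',np.round(o['q'],2),'w',round(o['grip_width'],4),'gf',round(o['grip_force'],1),'ft',np.round(o['ft_force'],1))
E
python3 -m inch '[-0.15,-0.07,-0.04,0,0,0.08, -0.3,-0.13,-0.08,0,0,0.16, -0.45,-0.2,-0.12,0,0,0.24, -0.6,-0.27,-0.2,0,0,0.32, -0.75,-0.34,-0.25,0,0,0.4, -0.92,-0.4,-0.25,0,0,0.48, -0.92,-0.4,-0.25,0,0,0.56, -0.92,-0.4,-0.25,0,0,0.64, -0.92,-0.4,-0.25,0,0,0.72, -0.92,-0.4,-0.25,0,0,0.8, -0.92,-0.4,-0.25,0,0,0.88, -0.92,-0.4,-0.25,0,0,0.96, -0.92,-0.4,-0.25,0,0,1, -0.92,-0.4,-0.25,0,0,1]' 78 15
python3 -m inch '[-0.13,0.32,0,0,0,0, -0.27,0.64,0,0,0,0, -0.4,0.95,0,0,0,0]'
python3 -m inch '[-0.13,0.32,0,0,0,0, -0.27,0.64,0,0,0,0, -0.4,0.95,0,0,0,0]'
python3 -m inch '[-0.13,0.32,0,0,0,0, -0.27,0.64,0,0,0,0, -0.4,0.95,0,0,0,0, -0.4,0.95,0,0,0,0]'
python3 -c "
from goal import *
st();y=np.array([np.cos(-.28),np.sin(-.28),0]);print(rel([.538,.308,.25],rot(-SZ,y)))"
```

```text
time: 2.62
position: [0.2218, 0.5548, 0.2646]
tool_rot: [0.792, 0.61, 0.0, -0.0]
ft_force: [-0.3, -1.1, 0.4]
grip_width: 0.0778
grip_force: 0.0
time: 2.87
position: [0.2874, 0.5042, 0.2646]
tool_rot: [0.791, 0.612, 0.0, 0.0]
ft_force: [1.0, 0.1, 0.3]
grip_width: 0.0781
grip_force: 0.0
time: 3.12
position: [0.3535, 0.4534, 0.2646]
tool_rot: [0.791, 0.612, 0.0, 0.0]
ft_force: [-0.5, 0.5, -0.5]
grip_width: 0.0777
grip_force: 0.0
time: 3.45
position: [0.4222, 0.4016, 0.2647]
tool_rot: [0.793, 0.61, 0.001, 0.001]
ft_force: [-0.2, -0.1, -0.0]
grip_width: 0.078
grip_force: 0.0
t 3.45 p [0.4222 0.4016 0.2647] q [ 0.57  0.45  1.52 -0.    1.17  0.83] w 0.078 gf 0.0 ft [-0.2 -0.1 -0. ]
(array([-0.76 ,  1.698,  0.189]), array([ 0.002, -0.   ,  0.013]))
```

```bash
python3 -m inch '[-0.13,0.3,0,0,0,0.004, -0.26,0.6,0,0,0,0.01, -0.38,0.85,0,0,0,0.013]'
python3 -m inch '[-0.13,0.3,0,0,0,0, -0.26,0.6,0,0,0,0, -0.38,0.85,0.1,0,0,0, -0.38,0.85,0.1,0,0,0, -0.38,0.85,0.1,0,0,0]'
python3 -c "
from goal import *
st();y=np.array([np.cos(-.28),np.sin(-.28),0]);print(rel([.538,.308,.161],rot(-SZ,y)))
i=snap('top','e.png');j=snap('side','e2.png')
cv2.imwrite('pics/e3.png',np.hstack([cv2.resize(i[150:260,140:260],None,fx=3.3,fy=3.3)[:,:,::-1],cv2.resize(j[80:190,190:310],None,fx=3.3,fy=3.3)[:,:,::-1]]))"
```

```text
time: 3.7
position: [0.4766, 0.3571, 0.2647]
tool_rot: [0.797, 0.603, 0.0, 0.0]
ft_force: [0.0, 0.2, 0.1]
grip_width: 0.0782
grip_force: 0.0
time: 4.12
position: [0.533, 0.3091, 0.2559]
tool_rot: [0.798, 0.602, -0.001, -0.001]
ft_force: [-0.9, 0.8, 0.6]
grip_width: 0.078
grip_force: 0.0
t 4.12 p [0.533  0.3091 0.2559] q [0.34 0.5  1.44 0.   1.2  0.62] w 0.078 gf 0.0 ft [-0.9  0.8  0.6]
(array([0.004, 0.066, 1.186]), array([-0.001,  0.   ,  0.001]))
```

View pics/e3.png

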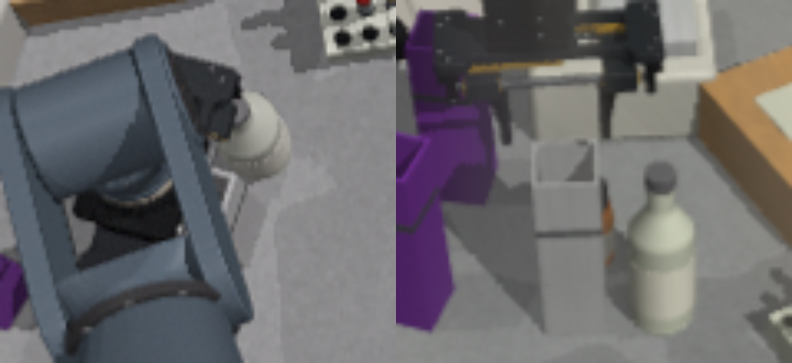

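The side crop shows the open fingers straddling the grey rim at crop x 500 to 605, with the rim at 530 to 600. A 5 mm correction, which is already in the numbers, centres them. Next I descend and grip.

```bash
python3 -m inch '[0,0.066,0.1,0,0,0, 0,0.066,0.3,0,0,0, 0,0.066,0.5,0,0,0, 0,0.066,0.7,0,0,0, 0,0.066,0.9,0,0,0]'
python3 -m inch '[0,0,0.15,0,0,0, 0,0,0.28,0,0,0, 0,0,0.28,0,0,0, 0,0,0.28,0,0,0]'
python3 -m inch '[0,0,0,0,0,0, 0,0,0,0,0,0, 0,0,0,0,0,0, 0,0,0,0,0,0, 0,0,0,0,0,0, 0,0,0,0,0,0]' 40 20
```

```text
time: 4.63
position: [0.5374, 0.3091, 0.1838]
tool_rot: [0.797, 0.603, 0.0, -0.0]
ft_force: [0.0, -0.3, -0.4]
grip_width: 0.078
grip_force: 0.0
time: 4.97
position: [0.5378, 0.3084, 0.1617]
tool_rot: [0.798, 0.603, -0.0, -0.0]
ft_force: [0.2, 0.1, 0.6]
grip_width: 0.0781
grip_force: 0.0
time: 5.47
position: [0.5385, 0.3083, 0.163]
tool_rot: [0.798, 0.603, 0.001, 0.0]
ft_force: [-0.5, -0.4, 3.6]
grip_width: 0.0606
grip_force: 19.7
```

```bash
cat >> goal.py <<'E'
def topgrip(o,th,s,d=.003):   # TCP pose gripping from the mouth end at s
    ax=np.array([np.sin(th),np.cos(th)]); return W(o+ax*(s+d)),rot(-Wd(ax),SY)
def backgrip(o,th,s,d=.003):  # TCP pose gripping through the back face at s, tool square to the axis
    ax=np.array([np.sin(th),np.cos(th)]); tz=np.array([np.cos(th),-np.sin(th)]); return W(o+ax*s-tz*d),rot(Wd(tz),SY)
def edge(xe,ze,th): return np.array([xe,ze])+.03*np.array([-np.cos(th),np.sin(th)])
E
python3 -m inch '[0,0,-0.1,0,0,0, 0,0,-0.2,0,0,0, 0,0,-0.31,0,0,0, 0,0,-0.31,0,0,0, 0,0,-0.31,0,0,0]'
python3 -c "
from goal import *
st();th=np.radians(43);xe=lean(th,.004)[0][0]+.03*np.cos(th);print('xe',xe)
p,r=topgrip(edge(xe,.018,0),0,.159);print(p,rel(p,r))
for a in range(0,46,5):
    t=np.radians(a);p1,r1=topgrip(edge(xe,.018*(1-a/60),t),t,.159);print(a,*rel(p1,r1,p,r))
"
```

```text
time: 5.88
position: [0.5386, 0.3083, 0.1878]
tool_rot: [0.798, 0.603, 0.001, 0.0]
ft_force: [-0.4, 1.0, -3.5]
grip_width: 0.0603
grip_force: 19.8
t 5.88 p [0.5386 0.3083 0.1878] q [ 0.34  0.59  1.5  -0.    1.05  0.62] w 0.0603 gf 19.8 ft [-0.4  1.  -3.5]
xe -0.11618704374991293
[0.5082011  0.06381987 0.18      ] (array([-3.043,  0.471,  0.095]), array([ 0.001, -0.001, -0.062]))
0 [0. 0. 0.] [0. 0. 0.]
5 [-0.178 -0.    -0.006] [ 0.     0.056 -0.   ]
10 [-0.357  0.     0.003] [ 0.     0.111 -0.   ]
15 [-0.537  0.     0.028] [0.    0.167 0.   ]
20 [-0.715  0.     0.069] [ 0.     0.222 -0.   ]
25 [-0.891  0.     0.125] [ 0.     0.278 -0.   ]
30 [-1.063  0.     0.196] [ 0.     0.333 -0.   ]
35 [-1.229  0.     0.282] [ 0.     0.389 -0.   ]
40 [-1.389  0.     0.383] [ 0.     0.444 -0.   ]
45 [-1.542  0.     0.497] [ 0.   0.5 -0. ]
```

```bash
python3 -m inch '[-0.12,0,0,0,0,0, -0.3,0,0,0,0,0, -0.5,0,0,0,0,0, -0.7,0,0,0,0,0, -0.9,0,0,0,0,0]'
python3 -m inch '[-0.22,0.04,0,0,0,0, -0.44,0.08,0,0,0,0, -0.66,0.12,0,0,0,0, -0.88,0.16,0,0,0,0]'
python3 -m inch '[-0.22,0.06,0,0,0,-0.015, -0.44,0.12,0,0,0,-0.03, -0.64,0.16,0,0,0,-0.045, -0.84,0.22,0.05,0,0,-0.062]'
python3 -m inch '[-0.13,0.03,0,0,0,0, -0.26,0.06,0,0,0,0, -0.36,0.07,0,0,0,0, -0.4,0.08,0.03,0,0,0, -0.4,0.08,0.04,0,0,0, -0.4,0.08,0.04,0,0,0]'
python3 -c "
from goal import *
st();th=np.radians(43);xe=lean(th,.004)[0][0]+.03*np.cos(th)
p,r=topgrip(edge(xe,.018,0),0,.159);print(p,rel(p,r))"
```

```text
time: 6.3
position: [0.5173, 0.2375, 0.1863]
tool_rot: [0.798, 0.603, -0.001, -0.0]
ft_force: [0.5, -1.0, -3.2]
grip_width: 0.0608
grip_force: 19.8
time: 6.63
position: [0.5105, 0.1662, 0.1866]
tool_rot: [0.798, 0.603, -0.001, -0.0]
ft_force: [-0.7, -0.2, -4.1]
grip_width: 0.0607
grip_force: 19.8
time: 6.97
position: [0.5093, 0.0969, 0.1831]
tool_rot: [0.767, 0.641, -0.0, -0.0]
ft_force: [0.2, 1.0, -2.8]
grip_width: 0.0602
grip_force: 19.8
time: 7.47
position: [0.5103, 0.0658, 0.1795]
tool_rot: [0.768, 0.641, -0.0, -0.0]
ft_force: [-0.7, 0.6, -2.4]
grip_width: 0.0604
grip_force: 19.8
t 7.47 p [0.5103 0.0658 0.1795] q [-0.09  0.47  1.77  0.    0.89  0.09] w 0.0604 gf 19.8 ft [-0.7  0.6 -2.4]
[0.5082011  0.06381987 0.18      ] (array([-0.03 , -0.022, -0.006]), array([-0., -0.,  0.]))
```

```bash
python3 -m inch '[-0.1,-0.02,0,0,0.028,0, -0.2,-0.02,0,0,0.056,0, -0.3,-0.02,0,0,0.083,0, -0.38,-0.02,0,0,0.111,0, -0.47,-0.02,0.02,0,0.139,0, -0.56,-0.02,0.03,0,0.167,0, -0.65,-0.02,0.05,0,0.195,0, -0.74,-0.02,0.07,0,0.222,0, -0.83,-0.02,0.1,0,0.25,0, -0.92,-0.02,0.125,0,0.278,0, -0.92,-0.02,0.125,0,0.278,0, -0.92,-0.02,0.125,0,0.278,0]'
python3 -c "
from goal import *
st();xe=lean(np.radians(43),.004)[0][0]+.03*np.cos(np.radians(43))
for a in range(25,46,3):
    t=np.radians(a);p1,r1=topgrip(edge(xe,.018*(1-a/60),t),t,.159);print(a,*rel(p1,r1))
"
```

```text
time: 8.47
position: [0.4961, -0.0069, 0.1695]
tool_rot: [0.75, 0.625, 0.166, -0.138]
ft_force: [0.9, 0.0, -2.5]
grip_width: 0.06
grip_force: 19.8
t 8.47 p [ 0.4961 -0.0069  0.1695] q [-0.48  0.51  1.86  0.51  0.97 -0.64] w 0.06 gf 19.8 ft [ 0.9  0.  -2.5]
25 [ 0.008 -0.01  -0.003] [ 0.     0.001 -0.   ]
28 [-0.103 -0.009 -0.009] [ 0.     0.034 -0.   ]
31 [-0.215 -0.009 -0.01 ] [ 0.     0.067 -0.   ]
34 [-0.328 -0.009 -0.006] [ 0.     0.101 -0.   ]
37 [-0.44  -0.009  0.005] [ 0.     0.134 -0.   ]
40 [-0.553 -0.009  0.021] [ 0.     0.167 -0.   ]
43 [-0.665 -0.009  0.042] [ 0.     0.201 -0.   ]
```

```bash
python3 -m inch '[-0.1,-0.01,-0.01,0,0.034,0, -0.21,-0.01,-0.01,0,0.067,0, -0.32,-0.01,-0.006,0,0.101,0, -0.43,-0.01,0.005,0,0.134,0, -0.55,-0.01,0.02,0,0.167,0, -0.66,-0.01,0.04,0,0.2,0, -0.66,-0.01,0.04,0,0.2,0, -0.66,-0.01,0.04,0,0.2,0]'
python3 -c "
from goal import *
st()
for g,dz in((.004,.005),(0.002,.002),(0,0),(-.002,-.002)):
    t=np.radians(43);xe=lean(t,g)[0][0]+.03*np.cos(t);p1,r1=topgrip(edge(xe,dz,t),t,.159);print(g,*rel(p1,r1))
snap('side','f.png');snap('top','f2.png')
i=cv2.imread('pics/f.png')[170:380,170:400];j=cv2.imread('pics/f2.png')[150:300,230:430]
cv2.imwrite('pics/f3.png',np.hstack([cv2.resize(i,(460,420)),cv2.resize(j,(340,255)) if 0 else cv2.resize(j,(340,420))[:, :]]))
"
```

```text
time: 9.13
position: [0.4871, -0.0521, 0.1442]
tool_rot: [0.715, 0.596, 0.281, -0.235]
ft_force: [0.1, 0.3, -3.4]
grip_width: 0.06
grip_force: 19.8
t 9.13 p [ 0.4871 -0.0521  0.1442] q [-0.71  0.67  1.85  0.69  1.17 -0.99] w 0.06 gf 19.8 ft [ 0.1  0.3 -3.4]
0.004 [-0.009 -0.    -0.004] [-0.     0.001 -0.   ]
0.002 [-0.059 -0.     0.   ] [-0.     0.001 -0.   ]
0 [-0.101 -0.    -0.005] [-0.     0.001 -0.   ]
-0.002 [-0.143 -0.    -0.01 ] [-0.     0.001 -0.   ]
```

View pics/f3.png

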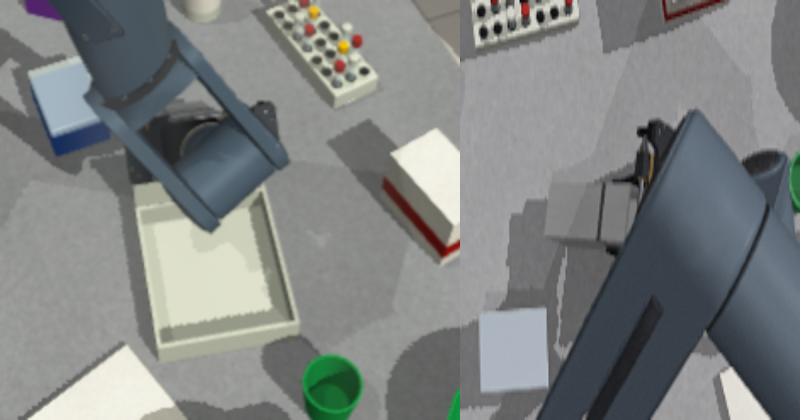

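The side and top crops show the canister held leaning over its spot on the stand's free side, clear of the tipbox. Next I press gently onto the bar and bench.

```bash
python3 -m inch '[-0.03,0,0,0,0,0, -0.06,0,0,0,0,0, -0.1,0,0,0,0,0, -0.1,0,0,0,0,0]'
python3 -m inch '[-0.02,0,0.02,0,0,0, -0.04,0,0.02,0,0,0, -0.04,0,0.02,0,0,0]'
```

```text
time: 9.57
position: [0.4858, -0.0571, 0.1399]
tool_rot: [0.714, 0.596, 0.282, -0.236]
ft_force: [1.0, 1.6, -0.0]
grip_width: 0.0603
grip_force: 19.8
time: 9.82
position: [0.4853, -0.0579, 0.1383]
tool_rot: [0.713, 0.596, 0.284, -0.237]
ft_force: [-1.3, -1.2, 12.9]
grip_width: 0.06
grip_force: 19.9
```

```bash
python3 -m inch '[0.01,0,-0.015,0,0,0, 0.01,0,-0.015,0,0,0]'
python3 -m inch '[0,0,0,0,0,0, 0,0,0,0,0,0, 0,0,0,0,0,0, 0,0,0,0,0,0]' 72
python3 -m inch '[0,0,-0.15,0,0,0, 0,0,-0.35,0,0,0, 0,0,-0.6,0,0,0, 0,0,-0.85,0,0,0, 0,0,-1,0,0,0, 0,0,-1,0,0,0]' 80
python3 -c "
from goal import *
st()
i=snap('top','g1.png');cv2.imwrite('pics/g.png',cv2.resize(cv2.imread('pics/g1.png')[170:290,260:420],None,fx=4,fy=4,interpolation=2))"
```

```text
time: 9.98
position: [0.4852, -0.0581, 0.1386]
tool_rot: [0.714, 0.596, 0.283, -0.236]
ft_force: [-0.6, 1.5, 6.9]
grip_width: 0.0599
grip_force: 19.9
time: 10.32
position: [0.4856, -0.0597, 0.1368]
tool_rot: [0.714, 0.596, 0.281, -0.235]
ft_force: [0.3, -0.7, -0.7]
grip_width: 0.0712
grip_force: 0.0
time: 10.82
position: [0.4767, -0.1162, 0.1972]
tool_rot: [0.715, 0.596, 0.282, -0.232]
ft_force: [-0.0, -0.6, 0.1]
grip_width: 0.0801
grip_force: 0.0
t 10.82 p [ 0.4767 -0.1162  0.1972] q [-0.81  0.59  1.76  0.6   1.33 -0.95] w 0.0801 gf 0.0 ft [-0.  -0.6  0.1]
```

View pics/g.png

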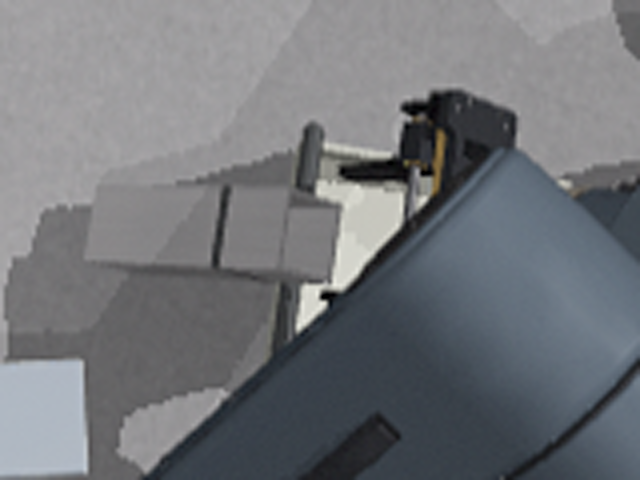

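The top crop shows the canister leaning on the bar by itself, released, with its mouth over the tray edge. Next I go round to its back face.

```bash
python3 -m inch '[0,0,-0.25,0,0,0, 0,0,-0.5,0,0,0, 0,0,-0.75,0,0,0, 0,0,-0.75,0,0,0]'
python3 -c "
from goal import *
st();o=get_obs();d=np.array(o['position'])-S;print('stand',d@SX,d@SY,d[2]); p0=np.array(o['position']);r0=R.from_quat(o['tool_rot'])
for x,z,f in((.06,.265,-22),(0,.275,0),(-.06,.27,15),(-.12,.25,28),(-.17,.215,40),(-.2,.175,47)):
    f=np.radians(f);p=W((x,z));r=rot(Wd((np.sin(f),-np.cos(f))),SY);print(*rel(p,r,p0,r0));p0,r0=p,r
"
```

```text
time: 11.2
position: [0.4693, -0.1557, 0.2407]
tool_rot: [0.715, 0.596, 0.282, -0.232]
ft_force: [-0.1, -0.1, -0.1]
grip_width: 0.0799
grip_force: 0.0
t 11.2 p [ 0.4693 -0.1557  0.2407] q [-0.87  0.54  1.69  0.56  1.46 -0.91] w 0.0799 gf 0.0 ft [-0.1 -0.1 -0.1]
stand 0.07676137454915997 0.0010565634880362262 0.24065082693537504
[ 0.361 -0.012 -0.081] [ 0.003 -0.231  0.001]
[0.742 0.    0.165] [ 0.    -0.244  0.   ]
[0.75  0.    0.063] [-0.    -0.167  0.   ]
[0.789 0.    0.047] [-0.    -0.144  0.   ]
[ 0.757 -0.     0.093] [-0.    -0.133 -0.   ]
[ 0.609 -0.     0.142] [ 0.    -0.078  0.   ]
```

```bash
python3 -m inch '[0.09,0,-0.06,0,-0.06,0, 0.18,0,-0.08,0,-0.12,0, 0.27,0,-0.08,0,-0.18,0, 0.36,-0.01,-0.08,0,-0.23,0]'
python3 -m inch '[0.18,0,0.04,0,-0.06,0, 0.37,0,0.08,0,-0.12,0, 0.55,0,0.12,0,-0.18,0, 0.74,0,0.165,0,-0.245,0]'
python3 -m inch '[0.25,0,0.02,0,-0.055,0, 0.5,0,0.04,0,-0.11,0, 0.75,0,0.06,0,-0.167,0]'
python3 -m inch '[0.26,0,0.015,0,-0.05,0, 0.52,0,0.03,0,-0.1,0, 0.79,0,0.047,0,-0.145,0]'
python3 -m inch '[0.25,0,0.03,0,-0.045,0, 0.5,0,0.06,0,-0.09,0, 0.76,0,0.09,0,-0.133,0]'
python3 -m inch '[0.2,0,0.05,0,-0.03,0, 0.4,0,0.1,0,-0.06,0, 0.6,0,0.14,0,-0.078,0, 0.6,0,0.14,0,-0.078,0, 0.6,0,0.14,0,-0.078,0]'
python3 - <<'E'
from goal import *
from fit import hull,minimize
st();o=get_obs();d=np.array(o['position'])-S;print('stand',d@SX,d@SY,d[2],rel(W((-.2,.175)),rot(Wd((np.sin(.82),-np.cos(.82))),SY)))
M={}
for n in('top','side'):
    snap(n,'h_%s.png'%n)
    for t in('canister',):
        for r in cut_out(n,t):print(n,round(r['conf'],2),np.round(r['bbox']))
    P=W(lean(np.radians(43))[0]);print(proj(n,[P,W(lean(np.radians(43))[0]+.2*np.array([.68,.73]))]).round(0).tolist())
i=cv2.imread('pics/h_top.png')[170:290,260:420];j=cv2.imread('pics/h_side.png')[180:300,200:360]
cv2.imwrite('pics/h.png',np.hstack([cv2.resize(i,(400,400)),cv2.resize(j,(400,400))]))
E
```

```text
time: 11.53
position: [0.4701, -0.1355, 0.2632]
tool_rot: [0.753, 0.629, 0.147, -0.123]
ft_force: [0.1, -0.2, 0.5]
grip_width: 0.0803
grip_force: 0.0
time: 11.87
position: [0.4805, -0.0766, 0.2735]
tool_rot: [0.768, 0.641, 0.0, -0.0]
ft_force: [0.1, 0.2, -0.4]
grip_width: 0.0801
grip_force: 0.0
time: 12.12
position: [0.491, -0.017, 0.2688]
tool_rot: [0.761, 0.636, -0.1, 0.083]
ft_force: [0.4, -0.7, 0.3]
grip_width: 0.0803
grip_force: 0.0
time: 12.37
position: [0.5015, 0.0424, 0.2485]
tool_rot: [0.744, 0.623, -0.186, 0.155]
ft_force: [-0.3, 0.0, 0.1]
grip_width: 0.0798
grip_force: 0.0
time: 12.62
position: [0.5104, 0.0917, 0.2133]
tool_rot: [0.72, 0.603, -0.263, 0.219]
ft_force: [0.2, -0.1, -1.2]
grip_width: 0.0801
grip_force: 0.0
time: 13.03
position: [0.5155, 0.1197, 0.1739]
tool_rot: [0.703, 0.589, -0.307, 0.254]
ft_force: [-0.6, -1.2, 1.0]
grip_width: 0.08
grip_force: 0.0
t 13.03 p [0.5155 0.1197 0.1739] q [ 0.35  0.75  1.51 -0.69  1.42  0.83] w 0.08 gf 0.0 ft [-0.6 -1.2  1. ]
stand -0.20245525542503195 -0.0028001793608895616 0.17389493888377636 (array([-0.031,  0.035,  0.013]), array([-0.001, -0.001,  0.004]))
top 0.76 [282. 212. 346. 242.]
top 0.67 [103. 213. 151. 246.]
top 0.6 [327. 201. 404. 273.]
[[290.0, 226.0], [338.0, 228.0]]
side 0.93 [156. 102. 177. 161.]
side 0.79 [172. 121. 207. 179.]
side 0.67 [247. 222. 281. 256.]
side 0.57 [192.  88. 223. 142.]
[[261.0, 233.0], [268.0, 242.0]]
```

View pics/h.png

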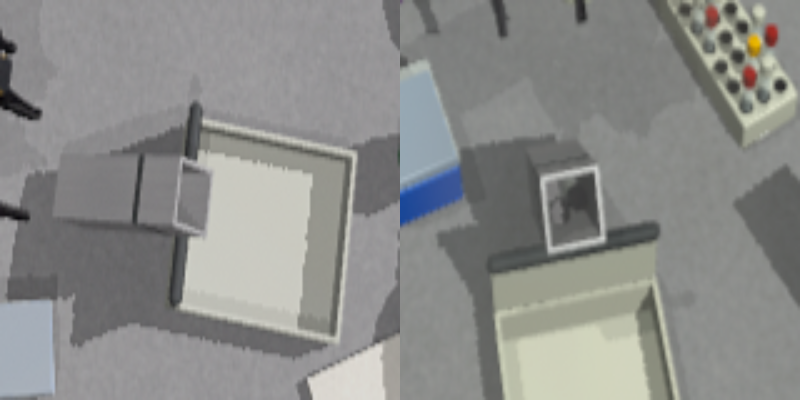

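The canister leans squarely across the middle of the bar, and tubes are visible in its mouth in the side crop at (575,205). Next I fit its lean angle, offset and yaw.

```bash
cat > leanfit.py <<'E'
from goal import *
from fit import hull,minimize
def leanfit(guess_deg=43):
    M={}
    P0=W(lean(np.radians(guess_deg))[0]+.1*np.array([.68,.73]))
    for n in('top','side'):
        camera(n);u=proj(n,[P0])[0]
        rs=[r for r in cut_out(n,'canister') if np.hypot((r['bbox'][0]+r['bbox'][2])/2-u[0],(r['bbox'][1]+r['bbox'][3])/2-u[1])<20]
        if rs: M[n]=rs[0]['region'].astype(np.float32);print(n,np.round(rs[0]['bbox'],1))
    B=np.array([[x,y,z] for x in(-.03,.03) for y in(-.03,.03) for z in(0,.2)])
    def pts(p):
        th,y,yaw=p; o,ax=lean(th); P=np.c_[o[0]-B[:,0]*-np.cos(th)+B[:,2]*np.sin(th),B[:,1],o[1]-B[:,0]*np.sin(th)+B[:,2]*np.cos(th)]
        P[:,0],P[:,1]=P[:,0]*np.cos(yaw)-P[:,1]*np.sin(yaw),P[:,0]*np.sin(yaw)+P[:,1]*np.cos(yaw)+y
        return S+P[:,:1]*SX+P[:,1:2]*SY+P[:,2:]*SZ
    def cost(p):
        t=0
        for n,m in M.items(): r=hull(n,pts(p));t+=1-np.minimum(r,m).sum()/np.maximum(r,m).sum()
        return t
    p0=np.array([np.radians(guess_deg),0,0.])
    r=minimize(cost,p0,method='Nelder-Mead',options=dict(initial_simplex=[p0,p0+[.1,0,0],p0+[0,.01,0],p0+[0,0,.1]],xatol=1e-3,fatol=1e-4))
    print('theta deg',np.degrees(r.x[0]).round(1),'y',r.x[1].round(4),'yaw',r.x[2].round(3),'cost',round(r.fun,3));return r.x
E
python3 -c "
from leanfit import *
th,y,yaw=leanfit()
o,ax=lean(th);s=.068
p,r=backgrip(o,th,s);p=p+y*SY-s*0
print('o',o,'grasp',p,'rel',*rel(p,r))
p2=p-r.apply([0,0,.1]);print('standoff rel',*rel(p2,r))
"
```

```text
top [280.2 215.4 347.9 241.4]
side [247.5 220.7 279.  257. ]
theta deg 43.8 y -0.0013 yaw -0.003 cost 0.27
o [-0.13535092  0.02076483] grasp [0.49694627 0.00921504 0.07191985] rel [ 1.00e-03 -5.00e-03  1.91e+00] [ 0.     0.006 -0.001]
standoff rel [-0.011 -0.005  0.66 ] [ 0.     0.006 -0.001]
```

```bash
python3 -m inch '[0,0,0.2,0,0.003,0, 0,0,0.45,0,0.006,0, 0,0,0.7,0,0.006,0, 0,0,0.95,0,0.006,0]'
python3 -m inch '[0,0,0.25,0,0,0, 0,0,0.5,0,0,0, 0,0,0.75,0,0,0, 0,0,0.96,0,0,0, 0,0,0.96,0,0,0, 0,0,0.96,0,0,0]'
python3 -m inch '[0,0,0,0,0,0, 0,0,0,0,0,0, 0,0,0,0,0,0, 0,0,0,0,0,0, 0,0,0,0,0,0, 0,0,0,0,0,0]' 40 30
python3 - <<'E'
from goal import *
st()
d=np.array(get_obs()['position'])-S; r=R.from_quat(get_obs()['tool_rot']);z=r.as_matrix()[:,2]
print('stand',d@SX,d@SY,d[2],'phi',np.degrees(np.arctan2(z@SX,-z[2])),'ang y',r.as_matrix()[:,1]@SY)
E
```

```text
time: 13.77
position: [0.5074, 0.064, 0.124]
tool_rot: [0.706, 0.589, -0.301, 0.252]
ft_force: [1.3, 0.7, -0.1]
grip_width: 0.0799
grip_force: 0.0
time: 14.27
position: [0.497, 0.0094, 0.0707]
tool_rot: [0.706, 0.589, -0.302, 0.251]
ft_force: [-0.5, -0.6, -0.1]
grip_width: 0.0799
grip_force: 0.0
time: 14.77
position: [0.4977, 0.0106, 0.0712]
tool_rot: [0.706, 0.589, -0.301, 0.252]
ft_force: [0.2, 3.4, 3.2]
grip_width: 0.0597
grip_force: 30.0
t 14.77 p [0.4977 0.0106 0.0712] q [ 0.18  0.86  1.7  -0.85  1.11  0.97] w 0.0597 gf 30.0 ft [0.2 3.4 3.2]
stand -0.09197783024126052 -0.0008262410849217591 0.07121867541608362 phi 46.238736596402 ang y 0.9999985801996485
```

```bash
cat >> goal.py <<'E'
def over(th,u,g):
    ax=np.array([np.sin(th),np.cos(th)]);n=np.array([np.cos(th),-np.sin(th)]); return np.array([0,.107])-(.038+g)*n-u*ax
def plan(ths,us,gs,s,p0=None,r0=None,y=0,dt=0):
    for t,u,g in zip(ths,us,gs):
        a=np.radians(t);p,r=backgrip(over(a,u,g),a,s);p=p+y*SY;a=rel(p,r,p0,r0);print(t,(*a[0].round(2),*a[1].round(3)),p.round(3))
    return p,r
E
python3 - <<'E'
from goal import *
kw=dict(s=.068,y=-.0008)
I=lambda t,a,b:np.interp(t,a,b)
f=lambda t:I(t,[43.8,70,90,130],[.155,.15,.135,.125]); g=lambda t:I(t,[43.8,48,55],[0,.003,.006])
p=r=None
for T in(np.arange(44,68,2.5),np.arange(69,91,2.5),np.arange(91.5,114,2.5),np.arange(114,132,2)):
    p,r=plan(T,f(T),g(T),p0=p,r0=r,**kw);print()
E
```

```text
44.0 (np.float64(-0.03), np.float64(0.0), np.float64(0.0), np.float64(0.001), np.float64(0.003), np.float64(-0.0)) [0.497 0.009 0.073]
46.5 (np.float64(-0.06), np.float64(0.0), np.float64(-0.07), np.float64(0.001), np.float64(0.03), np.float64(-0.0)) [0.498 0.011 0.079]
49.0 (np.float64(-0.1), np.float64(0.0), np.float64(-0.13), np.float64(0.001), np.float64(0.058), np.float64(-0.0)) [0.498 0.013 0.084]
51.5 (np.float64(-0.14), np.float64(0.0), np.float64(-0.19), np.float64(0.001), np.float64(0.086), np.float64(-0.0)) [0.498 0.014 0.089]
54.0 (np.float64(-0.18), np.float64(0.0), np.float64(-0.24), np.float64(0.001), np.float64(0.114), np.float64(-0.0)) [0.498 0.015 0.095]
56.5 (np.float64(-0.22), np.float64(0.0), np.float64(-0.28), np.float64(0.001), np.float64(0.142), np.float64(-0.0)) [0.499 0.015 0.1  ]
59.0 (np.float64(-0.26), np.float64(0.0), np.float64(-0.32), np.float64(0.001), np.float64(0.169), np.float64(-0.0)) [0.498 0.015 0.104]
61.5 (np.float64(-0.3), np.float64(0.0), np.float64(-0.36), np.float64(0.001), np.float64(0.197), np.float64(-0.0)) [0.498 0.015 0.108]
64.0 (np.
[... 3274 characters left out ...]
6 -0.052  0.177]
122 (np.float64(-0.15), np.float64(0.0), np.float64(-0.12), np.float64(0.0), np.float64(0.117), np.float64(-0.0)) [ 0.486 -0.055  0.178]
124 (np.float64(-0.18), np.float64(-0.0), np.float64(-0.14), np.float64(0.0), np.float64(0.139), np.float64(0.0)) [ 0.485 -0.058  0.179]
126 (np.float64(-0.22), np.float64(-0.0), np.float64(-0.16), np.float64(0.0), np.float64(0.161), np.float64(-0.0)) [ 0.485 -0.061  0.179]
128 (np.float64(-0.25), np.float64(0.0), np.float64(-0.18), np.float64(0.0), np.float64(0.183), np.float64(-0.0)) [ 0.484 -0.064  0.179]
130 (np.float64(-0.28), np.float64(0.0), np.float64(-0.2), np.float64(0.0), np.float64(0.206), np.float64(0.0)) [ 0.484 -0.067  0.18 ]
```

```bash
python3 -m inch '[-0.02,0,-0.02,0,0.005,0, -0.06,0,-0.07,0,0.03,0, -0.1,0,-0.13,0,0.058,0, -0.14,0,-0.19,0,0.086,0, -0.18,0,-0.24,0,0.114,0, -0.22,0,-0.28,0,0.142,0, -0.26,0,-0.32,0,0.169,0, -0.3,0,-0.36,0,0.197,0, -0.35,0,-0.39,0,0.225,0, -0.39,0,-0.42,0,0.253,0]' - 40
python3 -m inch '[-0.03,0,-0.04,0,0.028,0, -0.08,0,-0.09,0,0.056,0, -0.13,0,-0.12,0,0.083,0, -0.19,0,-0.16,0,0.111,0, -0.24,0,-0.19,0,0.139,0, -0.3,0,-0.22,0,0.167,0, -0.36,0,-0.24,0,0.194,0, -0.42,0,-0.26,0,0.222,0, -0.48,0,-0.28,0,0.25,0, -0.48,0,-0.28,0,0.25,0]'
python3 - <<'E'
from goal import *
st();print('goal89',*rel(*(lambda a:(lambda pr:(pr[0]-.0008*SY,pr[1]))(backgrip(over(a,.1358,.006),a,.068)))(np.radians(89))))
E
```

```text
time: 15.6
position: [0.4971, 0.0127, 0.1163]
tool_rot: [0.752, 0.628, -0.156, 0.129]
ft_force: [-0.5, 0.6, -4.4]
grip_width: 0.0598
grip_force: 40.0
time: 16.43
position: [0.4924, -0.0148, 0.1525]
tool_rot: [0.769, 0.64, -0.007, 0.005]
ft_force: [-0.5, 0.2, -1.8]
grip_width: 0.0598
grip_force: 40.0
t 16.43 p [ 0.4924 -0.0148  0.1525] q [-0.25  0.5   1.85 -0.02  0.8  -0.05] w 0.0598 gf 40.0 ft [-0.5  0.2 -1.8]
goal89 [ 0.033  0.008 -0.005] [-0.    -0.    -0.002]
```

```bash
python3 -m inch '[-0.02,0,-0.04,0,0.028,0, -0.06,0,-0.07,0,0.056,0, -0.1,0,-0.1,0,0.083,0, -0.14,0,-0.13,0,0.111,0, -0.18,0,-0.16,0,0.139,0, -0.22,0,-0.18,0,0.167,0, -0.26,0,-0.21,0,0.194,0, -0.31,0,-0.23,0,0.222,0, -0.35,0,-0.25,0,0.25,0]'
python3 -m inch '[-0.015,0,-0.015,0,0.014,0, -0.03,0,-0.03,0,0.028,0, -0.045,0,-0.045,0,0.039,0, -0.06,0,-0.06,0,0.05,0, -0.075,0,-0.07,0,0.061,0, -0.09,0,-0.08,0,0.072,0, -0.105,0,-0.09,0,0.083,0, -0.12,0,-0.1,0,0.094,0, -0.135,0,-0.11,0,0.105,0, -0.15,0,-0.12,0,0.117,0, -0.165,0,-0.13,0,0.128,0, -0.18,0,-0.14,0,0.139,0, -0.2,0,-0.15,0,0.15,0, -0.2,0,-0.15,0,0.15,0, -0.2,0,-0.15,0,0.15,0, -0.2,0,-0.15,0,0.15,0, -0.2,0,-0.15,0,0.15,0, -0.2,0,-0.15,0,0.15,0]'
python3 - <<'E'
from goal import *
st()
for n in('top','side'):
    snap(n,'k_%s.png'%n)
    for r in cut_out(n,'tube0'): print(n,round(r['conf'],2),np.round(r['bbox']))
i=cv2.imread('pics/k_top.png')[170:290,290:410];j=cv2.imread('pics/k_side.png')[210:360,220:340]
cv2.imwrite('pics/k.png',np.hstack([cv2.resize(i,(400,400)),cv2.resize(j,(360,450))[:400]]))
E
```

```text
time: 17.18
position: [0.4873, -0.0402, 0.1723]
tool_rot: [0.754, 0.63, 0.143, -0.12]
ft_force: [-0.1, -1.2, -3.5]
grip_width: 0.0596
grip_force: 40.0
time: 18.68
position: [0.4846, -0.0591, 0.1782]
tool_rot: [0.732, 0.611, 0.231, -0.193]
ft_force: [0.0, 0.1, -2.6]
grip_width: 0.0596
grip_force: 40.0
t 18.68 p [ 0.4846 -0.0591  0.1782] q [-0.67  0.55  1.84  0.59  1.14 -0.85] w 0.0596 gf 40.0 ft [ 0.   0.1 -2.6]
top 0.45 [301. 210. 330. 235.]
side 0.81 [286. 293. 294. 338.]
side 0.68 [271. 289. 282. 331.]
side 0.57 [260. 303. 273. 340.]
```

View pics/k.png

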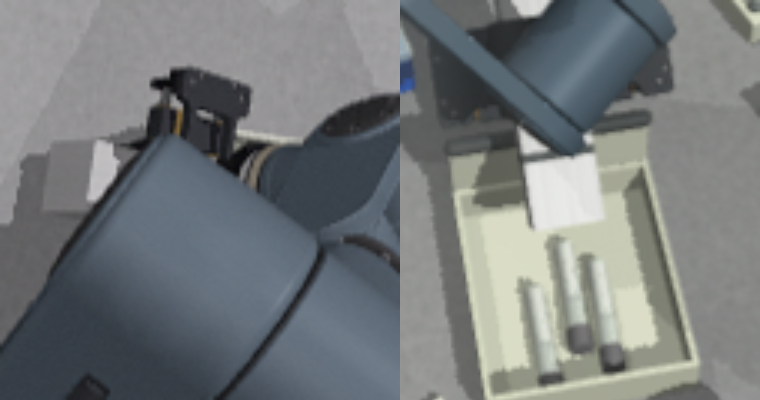

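The side crop shows all three tubes lying in the tray, at full-picture px (290,315), (276,310) and (266,321). Next I retrace the tip back to the lean.

```bash
python3 - <<'E'
from goal import *
I=lambda t,a,b:np.interp(t,a,b)
f=lambda t:I(t,[43.8,70,90,130],[.155,.15,.135,.125]); g=lambda t:I(t,[43.8,48,55],[0,.003,.006])
p=r=None
for T in(np.arange(120,99,-4.),np.arange(96,75,-4.),np.arange(72,47,-4.)):
    print();p,r=plan(T,f(T),g(T),p0=p,r0=r,s=.0665,y=-.0008)
print(*rel([.4977,.0106,.0712],R.from_quat([.706,.589,-.301,.252]),p,r))
E
```

```text
120.0 (np.float64(0.09), np.float64(0.0), np.float64(0.06), np.float64(-0.0), np.float64(-0.056), np.float64(0.0)) [ 0.486 -0.051  0.178]
116.0 (np.float64(0.13), np.float64(0.0), np.float64(0.12), np.float64(-0.0), np.float64(-0.1), np.float64(0.0)) [ 0.488 -0.045  0.176]
112.0 (np.float64(0.18), np.float64(0.0), np.float64(0.18), np.float64(-0.0), np.float64(-0.144), np.float64(0.0)) [ 0.489 -0.04   0.174]
108.0 (np.float64(0.21), np.float64(0.0), np.float64(0.25), np.float64(-0.0), np.float64(-0.189), np.float64(0.0)) [ 0.49  -0.034  0.171]
104.0 (np.float64(0.24), np.float64(0.0), np.float64(0.32), np.float64(-0.0), np.float64(-0.233), np.float64(0.0)) [ 0.49  -0.029  0.168]
100.0 (np.float64(0.27), np.float64(0.0), np.float64(0.4), np.float64(-0.0), np.float64(-0.278), np.float64(0.0)) [ 0.491 -0.024  0.165]

96.0 (np.float64(0.05), np.float64(0.0), np.float64(0.06), np.float64(0.0), np.float64(-0.044), np.float64(-0.0)) [ 0.492 -0.019  0.161]
92.0 (np.float64(0.1), np.float64(0.0), np.float64(0.12), np.float64(0.0), np.float64(-0.089), np.float64(-0.0)) [ 0.493 -0.015  0.156]
8
[... 824 characters left out ...]
t64(0.17), np.float64(-0.0), np.float64(0.23), np.float64(0.0), np.float64(-0.133), np.float64(-0.0)) [0.499 0.015 0.112]
60.0 (np.float64(0.2), np.float64(0.0), np.float64(0.32), np.float64(0.0), np.float64(-0.178), np.float64(0.0)) [0.499 0.016 0.105]
56.0 (np.float64(0.23), np.float64(-0.0), np.float64(0.4), np.float64(0.0), np.float64(-0.222), np.float64(-0.0)) [0.499 0.016 0.098]
52.0 (np.float64(0.24), np.float64(-0.0), np.float64(0.51), np.float64(0.0), np.float64(-0.267), np.float64(-0.0)) [0.499 0.015 0.09 ]
48.0 (np.float64(0.24), np.float64(-0.0), np.float64(0.62), np.float64(0.0), np.float64(-0.311), np.float64(-0.0)) [0.498 0.013 0.081]
[0.057 0.    0.114] [-0.001 -0.047  0.   ]
```

```bash
python3 -m inch '[0.06,0,0.03,0,-0.03,0, 0.09,0,0.06,0,-0.056,0, 0.13,0,0.12,0,-0.1,0, 0.18,0,0.18,0,-0.144,0, 0.21,0,0.25,0,-0.189,0, 0.24,0,0.32,0,-0.233,0, 0.27,0,0.4,0,-0.278,0]'
python3 -m inch '[0.05,0,0.06,0,-0.044,0, 0.1,0,0.12,0,-0.089,0, 0.15,0,0.2,0,-0.133,0, 0.21,0,0.27,0,-0.178,0, 0.27,0,0.36,0,-0.222,0, 0.32,0,0.45,0,-0.267,0]'
python3 -m inch '[0.06,0,0.07,0,-0.044,0, 0.13,0,0.15,0,-0.089,0, 0.17,0,0.23,0,-0.133,0, 0.2,0,0.32,0,-0.178,0, 0.23,0,0.4,0,-0.222,0, 0.24,0,0.51,0,-0.267,0, 0.24,0,0.6,0,-0.311,0, 0.24,0,0.6,0,-0.311,0, 0.24,0,0.6,0,-0.311,0]'
python3 - <<'E'
from goal import *
st();print(*rel([.4977,.0106,.0712],R.from_quat([.706,.589,-.301,.252])))
E
```

```text
time: 19.47
position: [0.491, -0.0235, 0.1646]
tool_rot: [0.765, 0.638, 0.066, -0.055]
ft_force: [0.3, -0.2, -3.2]
grip_width: 0.0598
grip_force: 40.0
time: 19.97
position: [0.4966, 0.0078, 0.1334]
tool_rot: [0.762, 0.635, -0.095, 0.079]
ft_force: [-0.2, -0.4, -3.3]
grip_width: 0.0595
grip_force: 40.0
time: 20.72
position: [0.4974, 0.0148, 0.0809]
tool_rot: [0.716, 0.599, -0.275, 0.229]
ft_force: [-1.0, -0.8, -2.5]
grip_width: 0.0598
grip_force: 40.0
t 20.72 p [0.4974 0.0148 0.0809] q [ 0.17  0.81  1.72 -0.8   1.07  0.91] w 0.0598 gf 40.0 ft [-1.  -0.8 -2.5]
[0.044 0.013 0.124] [-0.002 -0.048  0.002]
```

```bash
python3 -m inch '[0.01,0,0.03,0,-0.012,0, 0.02,0,0.06,0,-0.024,0, 0.03,0,0.09,0,-0.036,0, 0.04,0,0.12,0,-0.048,0, 0.04,0,0.12,0,-0.048,0, 0.04,0,0.12,0,-0.048,0]'
python3 -m inch '[0,0,0,0,0,0, 0,0,0,0,0,0, 0,0,0,0,0,0, 0,0,0,0,0,0]' 72
python3 -m inch '[0,0,-0.1,0,0,0, 0,0,-0.25,0,0,0, 0,0,-0.45,0,0,0, 0,0,-0.7,0,0,0, 0,0,-1,0,0,0]' 80
python3 -m inch '[0,0,-0.3,0,0,0, 0,0,-0.6,0,0,0, 0,0,-1,0,0,0, 0,0,-1,0,0,0, 0,0,-1,0,0,0]'
python3 - <<'E'
from leanfit import *
st();leanfit()
for r in cut_out('side','tube0'): print(round(r['conf'],2),np.round(r['bbox']))
i=snap('top','m_top.png');j=snap('side','m_side.png')
i=cv2.imread('pics/m_top.png')[170:290,270:410];j=cv2.imread('pics/m_side.png')[210:360,210:340]
cv2.imwrite('pics/m.png',np.hstack([cv2.resize(i,(400,343)),cv2.resize(j,(297,343))]))
E
```

```text
time: 21.22
position: [0.4971, 0.0099, 0.0725]
tool_rot: [0.706, 0.589, -0.302, 0.252]
ft_force: [-0.3, 0.1, -3.0]
grip_width: 0.0599
grip_force: 40.0
time: 21.55
position: [0.4974, 0.0098, 0.0733]
tool_rot: [0.706, 0.589, -0.302, 0.253]
ft_force: [0.0, -0.2, 0.2]
grip_width: 0.071
grip_force: 0.0
time: 21.97
position: [0.5072, 0.0678, 0.1289]
tool_rot: [0.706, 0.589, -0.303, 0.252]
ft_force: [0.3, -0.7, 0.6]
grip_width: 0.0799
grip_force: 0.0
time: 22.38
position: [0.5188, 0.1258, 0.1849]
tool_rot: [0.706, 0.59, -0.3, 0.253]
ft_force: [-0.2, -0.2, -0.3]
grip_width: 0.0799
grip_force: 0.0
t 22.38 p [0.5188 0.1258 0.1849] q [ 0.36  0.73  1.49 -0.68  1.44  0.82] w 0.0799 gf 0.0 ft [-0.2 -0.2 -0.3]
top [284.1 215.6 346.2 240.1]
side [246.8 220.8 281.5 255.5]
theta deg 42.9 y -0.001 yaw -0.003 cost 0.124
0.79 [286. 294. 293. 336.]
0.74 [258. 128. 280. 182.]
0.72 [270. 289. 283. 328.]
0.49 [263. 302. 270. 337.]
```

View pics/m.png

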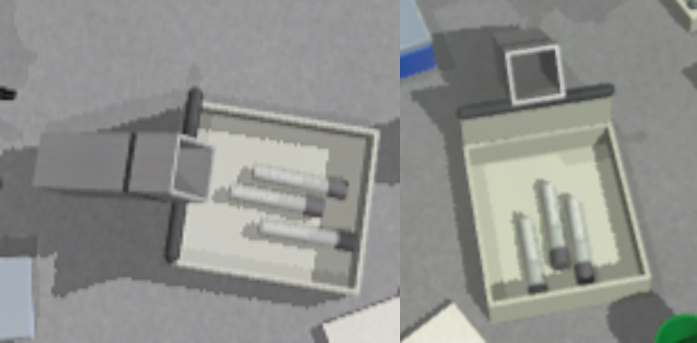

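The picture shows the empty canister leaning at about 43° on the bar (crop x 190), all three tubes lying flat in the tray, and the hand clear of everything.

```bash
python3 -c "
from rig import hand_in
print(hand_in())"
```

```text
the job is handed in; nothing more can be done
None
```

I handed the job in at about 22 s on the robot's clock: the last pictures show all three tubes flat in the tray, the empty canister leaning at about 43° on the bar, and the gripper clear of everything; no verdict came back.

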